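Index a board holder over its preheater

ROBOT

A 7-joint arm with a two-finger parallel gripper is mounted at the origin on the work surface. World frame = base frame: x ahead of the robot, y to its left, z up, the work surface at z = 0. Lengths are in mm, angles in rad, forces in N, time in s.
With the tool pointing down it reaches from about 425 to 875 mm from the base axis. Payload 9.9 kg.
Tool frame: the origin (TCP) lies midway between the tips of the shut fingers; the grasp point (between the pads) lies 19 mm behind it (env.hold_point_z is the distance from the TCP to the grasp point, in mm); x points along the fingers, z is the direction in which the jaws open and shut, and the axes are right-handed (so a half turn about x gives the same grasp; the last joint's range is limited). The gripper opens to 85 mm and grips with 20 to 120 N. Pads are 22 mm wide; open, the fingers measure 114 mm over their backs; the gripper's body (76 mm by 85 mm) begins 54 mm behind the grasp point. The pads swing forward as they close: fully open they stand 13 mm farther back than shut.
Start: joints at [-1.32, 0.576, 0.025, 1.437, -0.015, 1.129, -0.057], TCP at [221.784, 637.527, 231.289] pointing down, gripper open.
Joint ranges: [-2.76, 2.76], [-0.34, 2.15], [-1.52, 1.57], [0.19, 2.46], [-1.09, 4.23], [0.17, 1.99], [-2.82, 2.82]. Speed limits (rad/s): [2.22, 2.22, 3.01, 3.01, 3.14, 3.14, 3.14].

INTERFACE

Orientations are given as a unit quaternion [x, y, z, w].
In Python, from station import env gives the robot as it stands.
- The arm moves only by the tool apply_moves, never from a script. Its argument "steps" is a list of rows, each an object of numbers: "x", "y", "z": the shift along the world's x, y, z in mm; "yaw": the turn about the world's z in degrees; "jaw": the opening, from 0 (shut) to 1 (fully open). In form: [{"x": .., "y": .., "z": .., "yaw": .., "jaw": ..}, ...]. A call has 1 to 10 rows; each row shifts and turns the commanded pose from where the row before left it; what a row does not reach is not made up. A row lasts 1/10 s, in which the tool goes at most 50 mm and 8.59 degrees, less where a joint would pass 70% of its speed; a pose out of reach is approached as far as the arm can. A call with a gripper value outside its range is refused whole. The fingers move at their own pace and stop on an object; "squeeze" is the grip in N (left out, the last holds). Time passes only in rows, so rows that do not move let the fingers close. It gives the time, the measured TCP pose, the force and the opening at its end, in the units of the state.
- env.observe(): the state, without advancing time (a new reading comes with each control period).
- env.grab_frame(name): name is "side" or "top" or "wrist"; returns the picture (420x560x3 uint8, blue, green, red); there is no depth.
- env.calibration(name): a dict with "fx", "fy", "cx", "cy" (pixels), "R" (3x3) and "t" (3): a world point X has camera coordinates R X + t. Camera axes: x right, y down, z forward; pixel columns grow to the right and rows downward; lengths in mm; the calibration is good to about 2 mm. A picture is of the moment at which its call begins: read the wrist's pose just before it. calibration takes no time and is no camera call; for the wrist camera it gives the pose at the moment of the call.
- env.close_job(): hands the job in, once; it reports no verdict.
The state is a dict: "t": time; "qpos": joint angles; "joint_velocities": joint speeds; "joint_efforts": joint torques, N m; "tcp_pos": TCP position; "ee_rot": TCP orientation; "force": force on the tool from outside, world axes, zero at the start; "torque": the same for the moment, N m; "grip_width": opening from 0.0 (shut) to 1.0 (fully open).
Only numpy, scipy, OpenCV 4.12 (cv2) and the standard library are available. Lean on these libraries where they do the work, as an engineer would, in place of code of your own. Each camera call takes 0.05 s, during which the arm holds its last target.

TASK

Pull the sprung bar knob of the board holder straight up out of its parking slot, turn it clockwise until the clamped phone board is over the preheater plate, and find the work notch there so that the knob snaps fully home in it. Be gentle: do not strain the mechanism against its teeth or its lift stop, leave the other things on the bench where they are, and let go of the knob at the end.

Things in the scene. Friction and masses are not known exactly. Their poses are not given: they have to be found in the camera images.
- stand: Fixed holder: steel foot 150 x 150 x 12 mm with a round index head in its middle and a preheater block. Origin: on the bench surface, on the knob's vertical turning axis; z up. Its y axis is the arm's direction at turn 0 (parked); turn angles count clockwise from there, seen from above. Place and yaw vary.
- index_head: Grey round housing, 80 mm diameter, top 40 mm above the bench, fixed on the stand; origin and axes as the stand's. A toothed ring of 29 mm radius on it, hidden under the knob's hub, has a wide parking slot at turn 0 and one narrow work notch at about 66 degrees, with plain rim between and beyond.
- head_top (a point): Centre of the index head's top, 40 mm above the bench. The toothed ring here was clamped by hand: slot and notch are turned together by up to 12 degrees either way, so the work notch lies anywhere from 54 to 78 degrees; this cannot be seen, only felt. Play of the knob: about 2 degrees either way in the notch, 19 in the slot. The turn ends hard at 92 degrees.
- knob: Black knob, rigid with the swing arm that carries the board: a round hub with an upright bar grip on it, 14 mm thick, 46 mm long (along the arm), 34 mm high (60 to 94 mm above the bench when home). Origin on the turning axis, at bench height when home; z up, y along the arm towards the board. It slides up and down and turns with the arm. Parked at the start within 7 degrees of turn 0.
- hub_top (a point): Centre of the hub's top (hub 79 mm diameter), on the turning axis, 60 mm above the bench when home. A spring presses the knob down (with its weight 8 N when home, 13 N at the top). Its key clears the teeth 6.5 mm above home; a hard lift stop comes at 11.5 mm. Let go off a notch it rests on the rim about 6 mm above home and slides round easily (under 0.1 N m) until it drops into a notch.
- knob_grip (a point): Middle of the bar grip, on the turning axis, 83 mm above the bench when home, 11 mm under the bar's top and 23 mm above the hub's top. A grasp with the fingers on the two broad faces of the bar fits here. The teeth and the stop bear at most 30 N.
- board (a point): Centre of the top face of the small green phone board (40 x 66 mm) clamped in the end of the swing arm, 125 mm from the turning axis, 48 mm above the bench when home. The arm and clamp are 56 mm wide at most, reach 167 mm from the axis, and their top is 59 mm above the bench when home.
- heater (a point): Centre of the preheater's aluminium top (56 x 98 mm, 38 mm above the bench), 125 mm from the turning axis, in the direction 66 degrees clockwise from turn 0.
- phone: Bystander: black phone 72 x 148 x 9 mm lying flat; origin at the centre of its underside.
- flux: Bystander: small closed bottle, 40 mm diameter, 85 mm tall; origin at the centre of its underside.
- parts_tray: Bystander: white divided tray 90 x 120 x 22 mm; origin at the centre of its underside.
- driver: Bystander: black-handled screwdriver 160 mm long, lying; origin under its middle.

How it is judged:
By the outcome, as a careful person would: the job done as asked, in the order asked, and still so for the second after the job is handed in, with the robot touching nothing.
It also fails if it takes over 45 s, if anything falls off the work surface, if the arm or the gripper's body presses on something with over 40 N, if the wrist force passes 120 N, or if a joint passes its speed limit or range.

## Working session

There is one attempt and no reset: what is moved stays moved. The work goes in short steps, Python scripts to look and compute and a tool call to move; the robot and the scene stay as the last step left them, time stands still between calls to the robot, and variables do not carry over. Pictures are saved under pics/ and viewed, and the job is handed in when it is done.

Besides the shell and the picture viewer there is one more tool, called as name([rows], argument=value, ...), one row to a line, values as JSON. apply_moves: Moves the arm, as the interface text tells. Its arguments: {"type":"object","properties":{"steps":{"type":"array","items":{"type":"object","properties":{"x":{"type":"number"},"y":{"type":"number"},"z":{"type":"number"},"yaw":{"type":"number"},"jaw":{"type":"number"}}}},"squeeze":{"type":"number"}},"required":["steps"]}

```bash
ls; mkdir -p pics; python3 - <<'E'
from station import env
import cv2
print(env.observe()); print(env.hold_point_z)
for n in("top","side"):
    cv2.imwrite(f"pics/{n}0.png",env.grab_frame(n)); print(n,env.calibration(n))
E
```

```text
pics
{'t': 0.0, 'qpos': array([-1.31983743,  0.57652624,  0.02479691,  1.43792987, -0.01501673,
        1.12897382, -0.05652912]), 'joint_velocities': array([-0.00012341, -0.00048859, -0.0007988 ,  0.00013205,  0.00076051,
        0.00113312,  0.00041832]), 'joint_efforts': array([-4.37092895e-04, -7.65751433e+01,  2.25054055e+00, -2.85952002e+01,
        1.53950049e-02,  1.29239901e-02, -4.46205547e-05]), 'tcp_pos': array([221.57925766, 637.11182984, 230.43780905]), 'ee_rot': array([-0.4100753 ,  0.57677115,  0.40937153,  0.57583699]), 'force': array([-0.8810435 ,  0.19053381, -0.35887361]), 'torque': array([ 0.03445187, -0.0032334 , -0.01600398]), 'grip_width': 0.9985799057241527}
18.700000000000003
top {'fx': 436.7835407912486, 'fy': 436.7835407912486, 'cx': 276.1104209250613, 'cy': 206.90319413635996, 'R': array([[-0.01512489, -0.99986852, -0.00584686],
       [-0.99845735,  0.01541546, -0.05334128],
       [ 0.0534244 ,  0.00503106, -0.99855922]]), 't': array([  12.77331819,  513.64056711, 1065.10666082])}
side {'fx': 384.91730228122026, 'fy': 384.91730228122026, 'cx': 281.5228822653707, 'cy': 204.89543657337268, 'R': array([[ 9.99879017e-01,  1.29791590e-02,  8.57275642e-03],
       [ 1.55315212e-02, -8.02950687e-01, -5.95843072e-01],
       [-8.50041294e-04,  5.95904133e-01, -8.03055130e-01]]), 't': array([-510.1860555 ,   33.80480724,  884.58910038])}
```

View pics/top0.png

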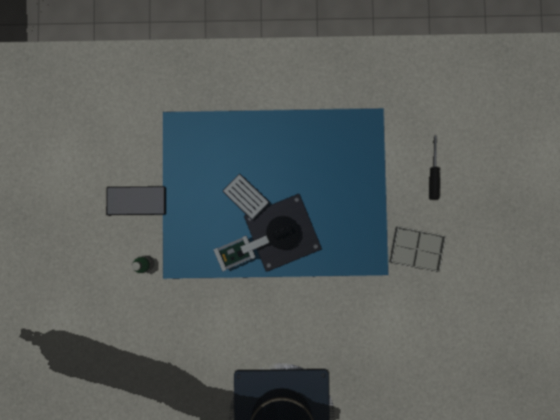

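View pics/side0.png

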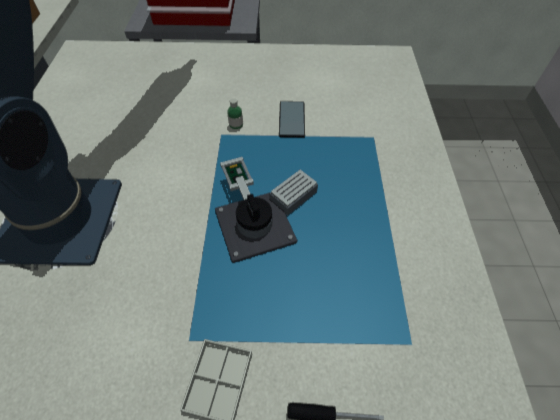

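The top view shows the hub near (284,233), the arm pointing left to the board near (235,254), and the heater near (246,198). I'll enlarge both.

```bash
python3 - <<'E'
import cv2
a=cv2.imread("pics/top0.png")[165:285,195:335]; a=cv2.convertScaleAbs(a,alpha=2.2,beta=15)
cv2.imwrite("pics/top0c.png",cv2.resize(a,None,fx=5,fy=5,interpolation=cv2.INTER_CUBIC)[:600])
a=cv2.imread("pics/side0.png")[150:270,200:330]; a=cv2.convertScaleAbs(a,alpha=2.2,beta=15)
cv2.imwrite("pics/side0c.png",cv2.resize(a,None,fx=5,fy=5,interpolation=cv2.INTER_CUBIC))
E
```

```text
(no output)
```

View pics/top0c.png

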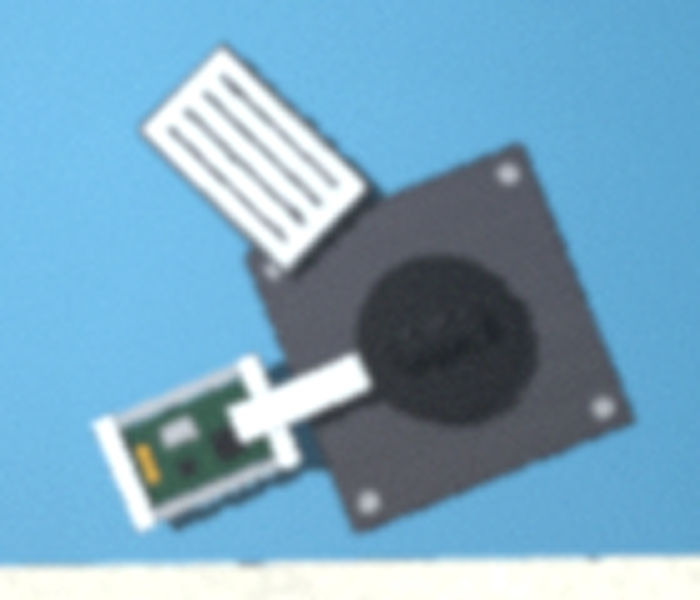

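View pics/side0c.png

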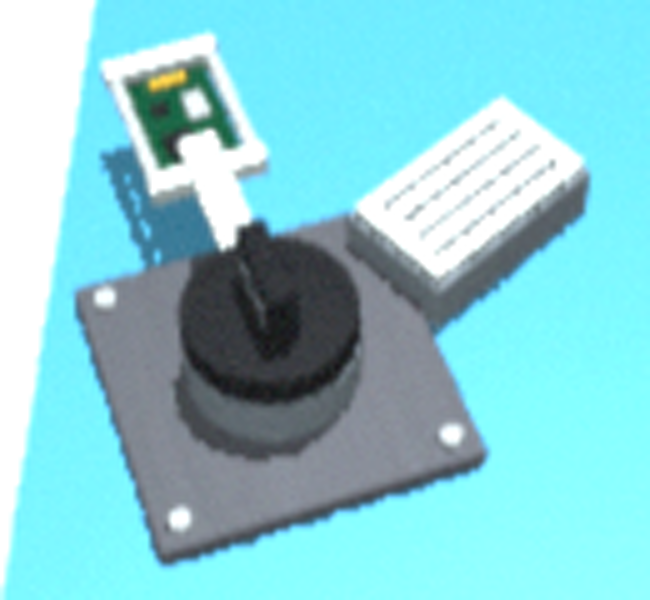

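```bash
cat > h.py <<'E'
import numpy as np
from station import env
def ray(n,p,z,cal=None):
    c=cal or env.calibration(n); R=np.array(c["R"]);t=np.array(c["t"])
    d=R.T@np.array([(p[0]-c["cx"])/c["fx"],(p[1]-c["cy"])/c["fy"],1]); o=-R.T@t
    return o+d*(z-o[2])/d[2]
E
python3 - <<'E'
from h import *
T=lambda x,y,z: ray("top",((x+.5)/5-.5+195,(y+.5)/5-.5+165),z)
S=lambda x,y,z: ray("side",((x+.5)/5-.5+200,(y+.5)/5-.5+150),z)
np.set_printoptions(precision=1,suppress=True)
print("hub",T(447.5,340,60),S(269,313,60))
A,B,C=[T(*p,12) for p in((522,143),(634,420),(358,532))]
print("foot",A,B,C,(A+C)/2,np.linalg.norm(A-B),np.linalg.norm(B-C), np.degrees(np.arctan2(*(C-B)[1::-1])))
A,B,C=[S(*p,12) for p in((80,297),(165,560),(485,458))]
print("footS",A,B,C,(A+C)/2,np.linalg.norm(A-B),np.linalg.norm(B-C))
bd=np.mean([T(*p,55) for p in((95,425),(252,355),(300,465),(145,530))],0);print("board",bd)
print("boardS",np.mean([S(*p,55) for p in((103,65),(215,37),(268,165),(152,195))],0))
h=np.mean([T(*p,38) for p in((223,43),(140,129),(278,272),(368,187))],0);print("heat",h)
print("heatS",np.mean([S(*p,38) for p in((503,97),(587,170),(435,275),(352,205))],0))
print("bar ends top",T(405,352,94),T(495,325,94),"S",S(250,225,94),S(280,325,94))
E
```

```text
hub [450.4 -13.2  60. ] [449.4 -13.3  60. ]
foot [547.  -52.3  12. ] [ 409.4 -104.9   12. ] [356.7  31.6  12. ] [451.8 -10.3  12. ] 147.26980185879253 146.3976091947816 111.12680245848428
footS [357.1  28.3  12. ] [ 408.5 -107.6   12. ] [543.8 -55.1  12. ] [450.5 -13.4  12. ] 145.27567138023124 145.12584240341369
board [403.2 105.4  55. ]
boardS [402.7 104.1  55. ]
heat [539.8  79.6  38. ]
heatS [537.3  77.5  38. ]
bar ends top [445.4   6.7  94. ] [457.1 -34.6  94. ] S [441.9   8.   94. ] [457.3 -43.4  94. ]
```

```bash
python3 - <<'E'
from h import *
from scipy.spatial.transform import Rotation as R
o=env.observe(); print(R.from_quat(o["ee_rot"]).as_matrix().round(3)); m=R.from_quat(o["ee_rot"]).as_matrix()
print("zdir",np.degrees(np.arctan2(m[1,2],m[0,2])), "target delta",np.array([450.3,-12.9])-o["tcp_pos"][:2])
E
```

```text
[[-0.    -0.944  0.329]
 [-0.001  0.329  0.944]
 [-1.    -0.    -0.001]]
zdir 70.81692387475917 target delta [ 228.6396256  -650.03941334]
```

apply_moves([
  {"x": 35, "y": -30, "yaw": -3},
  {"x": 35, "y": -30, "yaw": -3},
  {"x": 35, "y": -30, "yaw": -3},
  {"x": 35, "y": -30, "yaw": -3},
  {"x": 35, "y": -30, "yaw": -3},
  {"x": 20, "y": -42, "yaw": -3},
  {"x": 14, "y": -44, "yaw": -3},
  {"x": 8, "y": -45, "yaw": -3},
  {"x": 4, "y": -45, "yaw": -3},
  {"x": 2, "y": -45, "yaw": -3},
])

```text
invalid input at $.steps[0]: expected keys x, y, z, yaw, jaw
```

apply_moves([
  {"x": 2, "y": -45, "yaw": -3},
  {"x": 2, "y": -45, "yaw": -3},
  {"x": 2, "y": -45, "yaw": -3},
  {"y": -45, "yaw": -3},
  {"y": -45, "yaw": -3},
  {"y": -40, "yaw": -3},
  {"y": -14, "yaw": -1},
  {},
  {},
])

```text
invalid input at $.steps[0]: expected keys x, y, z, yaw, jaw
```

```bash
python3 - <<'E'
from h import *
import cv2
from scipy.spatial.transform import Rotation as R
o=env.observe(); m=R.from_quat(o["ee_rot"]).as_matrix()
print(o["t"],o["tcp_pos"],np.degrees(np.arctan2(m[1,2],m[0,2])),o["qpos"],o["force"],o["torque"])
c=env.calibration("wrist");print(c)
f=env.grab_frame("wrist")
for P in ([450.3,-12.9,60],[450.3,-12.9,94]):
    q=c["R"]@np.array(P)+c["t"]; print(c["fx"]*q[0]/q[2]+c["cx"],c["fy"]*q[1]/q[2]+c["cy"])
cv2.imwrite("pics/w1.png",cv2.convertScaleAbs(f,alpha=2,beta=15))
E
```

```text
0.1 [221.6603744  637.13941334 230.54331312] 70.81692387475917 [-1.31979145  0.57642945  0.02485654  1.43781912 -0.0149995   1.12900265
 -0.05652797] [-0.5029343  -1.02383974 -0.28281913] [-0.00424098 -0.02541311 -0.00069722]
{'fx': 343.5532711203285, 'fy': 343.5532711203285, 'cx': 285.0357717708029, 'cy': 212.6371142152076, 'R': array([[ 3.28579490e-01,  9.44476298e-01, -2.03299994e-04],
       [ 9.02205313e-01, -3.13809895e-01,  2.95886672e-01],
       [ 2.79394151e-01, -9.74057102e-02, -9.55223029e-01]]), 't': array([-674.87226914,  -38.82888985,  378.60347913])}
-128.05530772097438 510.8880373568735
-160.3207856699338 542.4900813744198
```

View pics/w1.png

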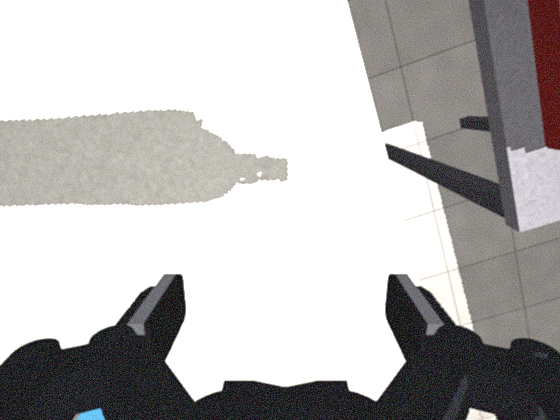

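The moves were refused because every row needs all five keys. The arm hasn't moved, and this picture is still the start view. I'll resend them with all keys.

apply_moves([
  {"x": 35, "y": -30, "z": 0, "yaw": -3, "jaw": 1},
  {"x": 35, "y": -30, "z": 0, "yaw": -3, "jaw": 1},
  {"x": 35, "y": -30, "z": 0, "yaw": -3, "jaw": 1},
  {"x": 35, "y": -30, "z": 0, "yaw": -3, "jaw": 1},
  {"x": 35, "y": -30, "z": 0, "yaw": -3, "jaw": 1},
  {"x": 20, "y": -42, "z": 0, "yaw": -3, "jaw": 1},
  {"x": 14, "y": -44, "z": 0, "yaw": -3, "jaw": 1},
  {"x": 8, "y": -45, "z": 0, "yaw": -3, "jaw": 1},
  {"x": 4, "y": -45, "z": 0, "yaw": -3, "jaw": 1},
  {"x": 2, "y": -45, "z": 0, "yaw": -3, "jaw": 1},
])

```text
t: 1.15
tcp_pos: [444.9, 264.5, 231.1]
ee_rot: [-0.246, 0.663, 0.246, 0.663]
force: [1.2, -0.6, 0.2]
grip_width: 1.0
```

apply_moves([
  {"x": 2, "y": -45, "z": 0, "yaw": -3, "jaw": 1},
  {"x": 2, "y": -45, "z": 0, "yaw": -3, "jaw": 1},
  {"x": 2, "y": -45, "z": 0, "yaw": -3, "jaw": 1},
  {"x": 0, "y": -45, "z": 0, "yaw": -3, "jaw": 1},
  {"x": 0, "y": -45, "z": 0, "yaw": -3, "jaw": 1},
  {"x": 0, "y": -40, "z": 0, "yaw": -3, "jaw": 1},
  {"x": 0, "y": -14, "z": 0, "yaw": -1, "jaw": 1},
  {"x": 0, "y": 0, "z": 0, "yaw": 0, "jaw": 1},
  {"x": 0, "y": 0, "z": 0, "yaw": 0, "jaw": 1},
])

```text
t: 2.05
tcp_pos: [450.9, -11.5, 231.2]
ee_rot: [-0.134, 0.694, 0.134, 0.694]
force: [0.6, 0.1, -0.1]
grip_width: 0.996
```

```bash
cat >> h.py <<'E'
import cv2
from scipy.spatial.transform import Rotation
def st():
    np.set_printoptions(precision=2,suppress=True)
    o=env.observe(); m=Rotation.from_quat(o["ee_rot"]).as_matrix()
    print(round(o["t"],2),o["tcp_pos"],"yaw",round(np.degrees(np.arctan2(m[1,2],m[0,2])),2),"F",o["force"],"T",o["torque"],"w",round(o["grip_width"],3),"q",o["qpos"])
E
python3 - <<'E'
from h import *
st()
c=env.calibration("wrist")
f=env.grab_frame("wrist")
for P in ([450.3,-12.9,60],[450.3,-12.9,94]):
    q=c["R"]@np.array(P)+c["t"]; print(c["fx"]*q[0]/q[2]+c["cx"],c["fy"]*q[1]/q[2]+c["cy"])
cv2.imwrite("pics/w2.png",cv2.convertScaleAbs(f,alpha=2,beta=15))
E
```

```text
2.05 [450.85 -11.51 231.19] yaw 21.88 F [ 0.58  0.11 -0.11] T [0.02 0.03 0.01] w 0.996 q [-0.37  0.26  0.38  2.01 -0.12  0.89  0.45]
283.0783668898049 191.85844759934656
282.87635608743494 201.40067973845026
```

View pics/w2.png

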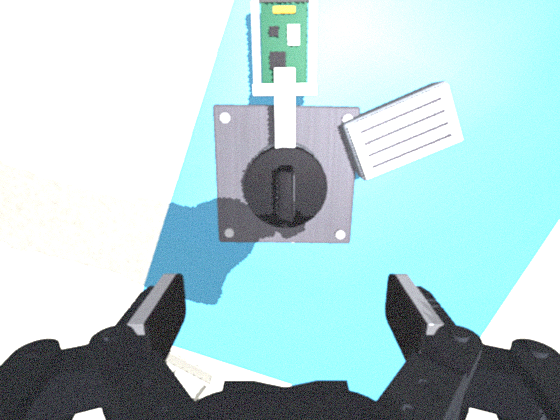

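```bash
python3 - <<'E'
import cv2
a=cv2.imread("pics/w2.png")[90:250,205:365]; a=cv2.convertScaleAbs(a,alpha=1.5,beta=20)
cv2.imwrite("pics/w2c.png",cv2.resize(a,(592,592),interpolation=cv2.INTER_CUBIC))
E
```

```text
(no output)
```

View pics/w2c.png

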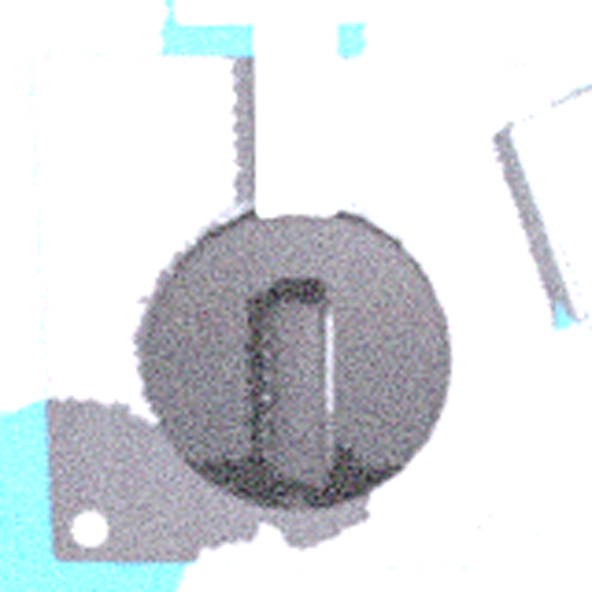

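apply_moves([
  {"x": 0, "y": 0, "z": -30, "yaw": 0, "jaw": 1},
  {"x": 0, "y": 0, "z": -30, "yaw": 0, "jaw": 1},
  {"x": 0, "y": 0, "z": -20, "yaw": 0, "jaw": 1},
  {"x": 0, "y": 0, "z": 0, "yaw": 0, "jaw": 0.5},
  {"x": 0, "y": 0, "z": 0, "yaw": 0, "jaw": 0.5},
])

```text
t: 2.6
tcp_pos: [450.9, -11.5, 151.5]
ee_rot: [-0.134, 0.694, 0.135, 0.694]
force: [-0.3, -0.0, 0.6]
grip_width: 0.689
```

```bash
python3 - <<'E'
from h import *
st()
print(ray("wrist",(284.3,186.5),60))
c=env.calibration("wrist")
f=env.grab_frame("wrist")
for P in ([450.3,-12.9,60],[450.3,-12.9,94]):
    q=c["R"]@np.array(P)+c["t"]; print(c["fx"]*q[0]/q[2]+c["cx"],c["fy"]*q[1]/q[2]+c["cy"])
g=cv2.convertScaleAbs(f,alpha=2.5,beta=15)
cv2.imwrite("pics/w3.png",cv2.resize(g[60:360,100:460],None,fx=2,fy=2,interpolation=cv2.INTER_CUBIC))
np.save("c3.npy",c,allow_pickle=True)
E
```

```text
2.6 [450.92 -11.48 151.47] yaw 21.93 F [-0.35 -0.04  0.63] T [ 0.01 -0.01 -0.04] w 0.689 q [-0.33  0.37  0.34  2.12 -0.19  0.68  0.52]
[442.85   9.12  60.  ]
282.4881845639122 218.18821746614756
282.08967395500247 235.14896090371857
```

View pics/w3.png

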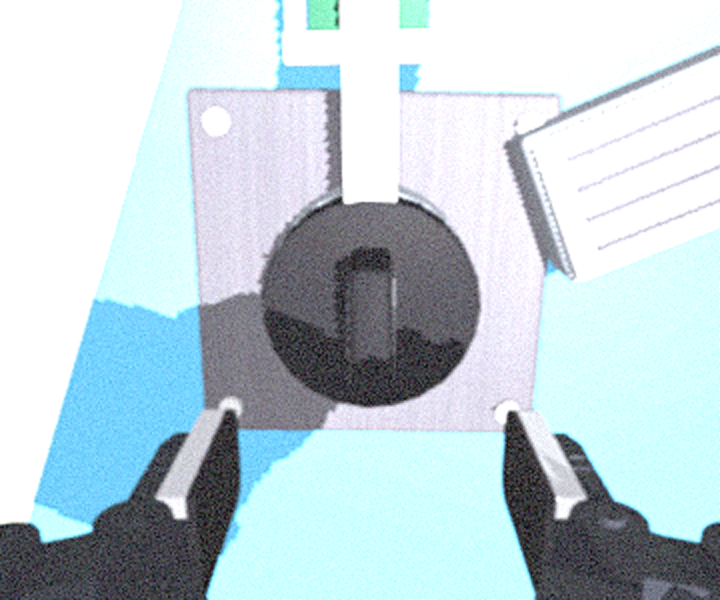

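```bash
python3 - <<'E'
from h import *
c=np.load("c3.npy",allow_pickle=True).item()
W=lambda x,y,z: ray("",((x+.5)/2-.5+100,(y+.5)/2-.5+60),z,c)
print("hub",W(371,300,60),"width",W(262,300,60)-W(480,300,60),np.linalg.norm(W(262,300,60)-W(480,300,60)),"len",np.linalg.norm(W(371,195,60)-W(371,406,60)))
a,b=W(372,268,94),W(372,362,94)
print("bar",a,b,np.linalg.norm(a-b),(a+b)/2)
A=[W(*p,12) for p in((190,90),(560,97),(205,430),(530,430))]
print("foot",np.array(A),(A[0]+A[1]+A[2]+A[3])/4)
print("cam centre",-c["R"].T@c["t"])
E
```

```text
hub [449.77851918  -6.30892502  60.        ] width [-71.88258811 -28.93641781   0.        ] 77.48821038985706 len 78.49333010373547
bar [442.50661473  12.5150812   94.        ] [453.8091646  -15.51750586  94.        ] 30.225379581809214 [448.15788967  -1.50121233  94.        ]
foot [[ 357.35232204   33.52491774   12.        ]
 [ 492.9266728    85.26406308   12.        ]
 [ 408.17183943 -105.0747653    12.        ]
 [ 545.29847675  -49.86725893   12.        ]] [450.93732776  -9.03826085  12.        ]
cam centre [423.53826174  58.60561113 293.98985078]
```

apply_moves([
  {"x": 0, "y": 0, "z": -25, "yaw": 0, "jaw": 0.5},
  {"x": 0, "y": 0, "z": -25, "yaw": 0, "jaw": 0.5},
  {"x": 0, "y": 0, "z": -20, "yaw": 0, "jaw": 0.5},
  {"x": 0, "y": 0, "z": -10, "yaw": 0, "jaw": 0.5},
  {"x": 0, "y": 0, "z": -5, "yaw": 0, "jaw": 0.5},
  {"x": 0, "y": 0, "z": 0, "yaw": 0, "jaw": 0.4},
  {"x": 0, "y": 0, "z": 0, "yaw": 0, "jaw": 0.4},
])

```text
t: 3.35
tcp_pos: [451.4, -12.4, 67.1]
ee_rot: [-0.134, 0.694, 0.134, 0.695]
force: [-0.3, 0.3, -0.4]
grip_width: 0.399
```

```bash
python3 - <<'E'
from h import *
st()
f=env.grab_frame("wrist")
c=env.calibration("wrist")
for P in ([450.9,-11.5,94],):
  for d in (-23,0,23):
    q=c["R"]@(np.array(P)+d*np.array([-.374,.927,0]))+c["t"]; print(d,c["fx"]*q[0]/q[2]+c["cx"],c["fy"]*q[1]/q[2]+c["cy"])
np.save("c4.npy",c,allow_pickle=True)
g=cv2.convertScaleAbs(f,alpha=2.5,beta=25)
cv2.imwrite("pics/w4.png",cv2.resize(g[120:420,100:460],None,fx=2,fy=2,interpolation=cv2.INTER_CUBIC))
E
```

```text
3.35 [451.35 -12.44  67.09] yaw 21.82 F [-0.3   0.3  -0.42] T [-0.01  0.04  0.03] w 0.399 q [-0.25  0.52  0.25  2.21 -0.28  0.45  0.6 ]
-23 283.27018477311816 357.82652898751996
0 283.01821142295546 308.2624790930188
23 282.7389770222945 253.33608406877124
```

View pics/w4.png

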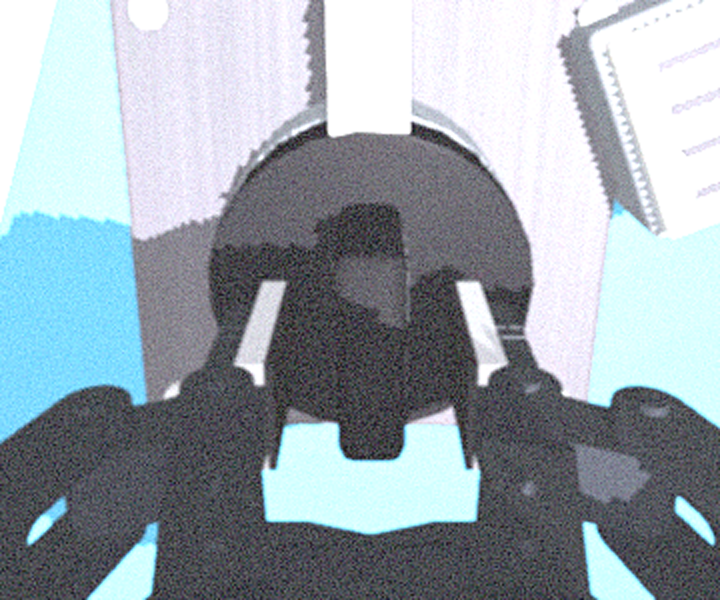

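```bash
python3 - <<'E'
from h import *
c=np.load("c4.npy",allow_pickle=True).item()
u=np.array([-.374,.927,0]);v=np.array([.927,.374,0])
for dz in(0,4,8,12):
  for s in(-17,17):
    q=c["R"]@(np.array([451.35,-12.44,67.1+dz])+11*u+s*v)+c["t"]; p=np.array([c["fx"]*q[0]/q[2]+c["cx"],c["fy"]*q[1]/q[2]+c["cy"]]); print(dz,s,(p-[100,120])*2)
W=lambda x,y,z: ray("",((x+.5)/2-.5+100,(y+.5)/2-.5+120),z,c)
for p in((371.5,255),(371.5,458)): print(W(*p,94), (W(*p,94)-[451.35,-12.44,94])@u,(W(*p,94)-[451.35,-12.44,94])@v)
print("hub",W(371,270,60),[ (W(x,270,60)-[451.35,-12.44,60])@v for x in (209,532)])
E
```

```text
0 -17 [291.29575807 271.37156316]
0 17 [441.84969794 270.88277355]
4 -17 [289.33913556 278.91406398]
4 17 [443.69600706 278.41130427]
8 -17 [287.28109365 286.84752216]
8 17 [445.63799647 286.32998198]
12 -17 [285.11353707 295.20314374]
12 17 [447.68330159 294.66994097]
[442.34112972  12.42588763  94.        ] 26.419995319194616 0.9486192202086965
[458.70962511 -28.41625616  94.        ] -17.562489247876965 0.8472526741274133
hub [449.10996223  -4.49562676  60.        ] [np.float64(-37.43599844879744), np.float64(39.02461495041871)]
```

```bash
python3 - <<'E'
from h import *
c=np.load("c4.npy",allow_pickle=True).item()
u=np.array([-.374,.927,0])
W=lambda x,y,z: ray("",((x+.5)/2-.5+100,(y+.5)/2-.5+120),z,c)
for n,y,z in(("bar front base",203,60),("bar front top",255,94),("bar far top",458,94),("hub front",125,60),("hub far",422,60)): print(n,(W(371,y,z)-[451.35,-12.44,z])@u)
E
```

```text
bar front base 24.933178714657565
bar front top 26.42031158789281
bar far top -17.562069804387015
hub front 43.17381948156904
hub far -33.94062288338059
```

apply_moves([
  {"x": -1, "y": 3, "z": 0, "yaw": 0, "jaw": 0.3},
  {"x": 0, "y": 0, "z": 0, "yaw": 0, "jaw": 0.25},
  {"x": 0, "y": 0, "z": 0, "yaw": 0, "jaw": 0.22},
  {"x": 0, "y": 0, "z": 0, "yaw": 0, "jaw": 0.22},
], squeeze=35)

```text
t: 3.8
tcp_pos: [449.9, -9.4, 66.4]
ee_rot: [-0.134, 0.694, 0.134, 0.694]
force: [-0.4, 0.3, 0.2]
grip_width: 0.221
```

```bash
python3 - <<'E'
from h import *
st()
f=env.grab_frame("wrist")
c=env.calibration("wrist")
np.save("c5.npy",c,allow_pickle=True)
g=cv2.convertScaleAbs(f,alpha=4,beta=25)
cv2.imwrite("pics/w5.png",cv2.resize(g[120:420,100:460],None,fx=2,fy=2,interpolation=cv2.INTER_CUBIC))
E
```

```text
3.8 [449.86  -9.43  66.42] yaw 21.82 F [-0.44  0.31  0.24] T [-0.    0.01  0.01] w 0.221 q [-0.25  0.52  0.25  2.21 -0.28  0.44  0.6 ]
```

View pics/w5.png

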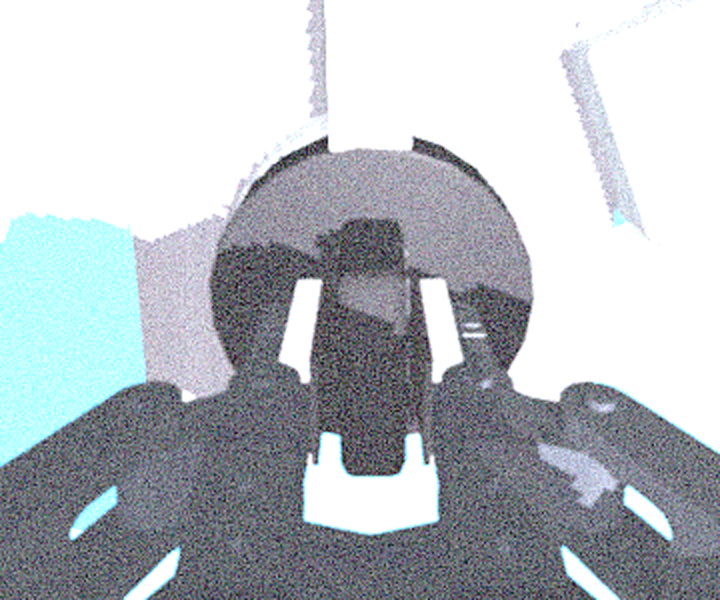

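```bash
python3 - <<'E'
from h import *
c=np.load("c5.npy",allow_pickle=True).item()
u=np.array([-.374,.927,0])
W=lambda x,y,z: ray("",((x+.5)/2-.5+100,(y+.5)/2-.5+120),z,c)
for n,y,z in(("bar front base",218,60),("bar front top",275,94),("bar far top",475,94),("hub front",138,60),("pad front tip",280,70),("pad front tip",280,72)): print(n,(W(371,y,z)-[449.86,-9.43,z])@u)
E
```

```text
bar front base 21.521104672985054
bar front top 22.764264977144947
bar far top -21.061481430959226
hub front 40.36917527435044
pad front tip 10.59569329335523
pad front tip 11.526794766236547
```

The grip is centred on the bar: it reads +22.8 and -21.1 mm against ±23. Next I'll grip it.

apply_moves([
  {"x": 0, "y": 0, "z": 0, "yaw": 0, "jaw": 0.12},
  {"x": 0, "y": 0, "z": 0, "yaw": 0, "jaw": 0.05},
  {"x": 0, "y": 0, "z": 0, "yaw": 0, "jaw": 0},
  {"x": 0, "y": 0, "z": 0, "yaw": 0, "jaw": 0},
  {"x": 0, "y": 0, "z": 0, "yaw": 0, "jaw": 0},
], squeeze=40)

```text
t: 4.35
tcp_pos: [450.1, -9.4, 66.4]
ee_rot: [-0.134, 0.694, 0.134, 0.695]
force: [0.7, 1.6, 5.1]
grip_width: 0.158
```

```bash
python3 -c "from h import *;st()"
```

```text
4.35 [450.09  -9.41  66.43] yaw 21.82 F [0.72 1.64 5.07] T [ 0.22 -0.16 -0.05] w 0.158 q [-0.25  0.52  0.25  2.21 -0.28  0.44  0.6 ]
```

apply_moves([
  {"x": 0, "y": 0, "z": 2, "yaw": 0, "jaw": 0},
  {"x": 0, "y": 0, "z": 2, "yaw": 0, "jaw": 0},
  {"x": 0, "y": 0, "z": 0, "yaw": 0, "jaw": 0},
])

```text
t: 4.65
tcp_pos: [449.9, -9.4, 70.2]
ee_rot: [-0.134, 0.694, 0.134, 0.694]
force: [3.6, 0.5, -10.3]
grip_width: 0.157
```

```bash
python3 -c "from h import *;st()"
```

```text
4.65 [449.91  -9.45  70.21] yaw 21.82 F [  3.65   0.48 -10.31] T [ 0.18 -0.82  0.01] w 0.157 q [-0.26  0.51  0.25  2.21 -0.28  0.45  0.6 ]
```

apply_moves([
  {"x": 0, "y": 0, "z": 2, "yaw": 0, "jaw": 0},
  {"x": 0, "y": 0, "z": 2, "yaw": 0, "jaw": 0},
  {"x": 0, "y": 0, "z": 0, "yaw": 0, "jaw": 0},
])

```text
t: 4.95
tcp_pos: [449.9, -9.4, 74.4]
ee_rot: [-0.134, 0.694, 0.134, 0.694]
force: [3.8, 0.4, -12.0]
grip_width: 0.157
```

```bash
python3 -c "from h import *;st()"
```

```text
4.95 [449.87  -9.43  74.43] yaw 21.82 F [  3.76   0.43 -11.99] T [ 0.16 -1.01 -0.05] w 0.157 q [-0.26  0.5   0.26  2.2  -0.28  0.47  0.59]
```

Lift reads 8.0 mm at 12 N, which fits the spring. I'll lift 1 mm more and start turning.

apply_moves([
  {"x": 0, "y": 0, "z": 1, "yaw": 0, "jaw": 0},
  {"x": 0, "y": 0, "z": 0, "yaw": 0, "jaw": 0},
  {"x": 0, "y": 0, "z": 0, "yaw": -2, "jaw": 0},
  {"x": 0, "y": 0, "z": 0, "yaw": -3, "jaw": 0},
  {"x": 0, "y": 0, "z": 0, "yaw": -3, "jaw": 0},
  {"x": 0, "y": 0, "z": 0, "yaw": -4, "jaw": 0},
  {"x": 0, "y": 0, "z": 0, "yaw": 0, "jaw": 0},
])

```text
t: 5.65
tcp_pos: [449.9, -9.4, 75.2]
ee_rot: [-0.06, 0.705, 0.06, 0.705]
force: [4.5, 1.2, -11.4]
grip_width: 0.155
```

```bash
python3 -c "from h import *;st()"
```

```text
5.65 [449.86  -9.45  75.23] yaw 9.67 F [  4.53   1.16 -11.43] T [ 0.2  -1.14 -0.08] w 0.155 q [-0.31  0.51  0.32  2.2  -0.34  0.47  0.45]
```

apply_moves([
  {"x": 0, "y": 0, "z": 0, "yaw": -4, "jaw": 0},
  {"x": 0, "y": 0, "z": 0, "yaw": -4, "jaw": 0},
  {"x": 0, "y": 0, "z": 0, "yaw": -4, "jaw": 0},
  {"x": 0, "y": 0, "z": 0, "yaw": -4, "jaw": 0},
  {"x": 0, "y": 0, "z": 0, "yaw": 0, "jaw": 0},
])

```text
t: 6.15
tcp_pos: [449.9, -9.4, 75.3]
ee_rot: [0.038, 0.706, -0.038, 0.706]
force: [4.8, 1.6, -11.7]
grip_width: 0.155
```

```bash
python3 -c "from h import *;st()"
```

```text
6.15 [449.92  -9.43  75.26] yaw -6.19 F [  4.84   1.61 -11.72] T [ 0.21 -1.2  -0.01] w 0.155 q [-0.36  0.52  0.4   2.21 -0.43  0.49  0.27]
```

apply_moves([
  {"x": 0, "y": 0, "z": 0, "yaw": -4, "jaw": 0},
  {"x": 0, "y": 0, "z": 0, "yaw": -4, "jaw": 0},
  {"x": 0, "y": 0, "z": 0, "yaw": -4, "jaw": 0},
  {"x": 0, "y": 0, "z": 0, "yaw": -4, "jaw": 0},
  {"x": 0, "y": 0, "z": 0, "yaw": -3, "jaw": 0},
  {"x": 0, "y": 0, "z": 0, "yaw": 0, "jaw": 0},
])

```text
t: 6.75
tcp_pos: [450.0, -9.4, 75.3]
ee_rot: [0.154, 0.69, -0.154, 0.69]
force: [5.2, 0.2, -10.7]
grip_width: 0.157
```

```bash
python3 - <<'E'
from h import *
st()
f=env.grab_frame("wrist")
np.save("c6.npy",env.calibration("wrist"),allow_pickle=True)
g=cv2.convertScaleAbs(f,alpha=2.5,beta=25)
cv2.imwrite("pics/w6.png",g)
E
```

```text
6.75 [449.98  -9.43  75.28] yaw -25.09 F [  5.23   0.17 -10.72] T [ 0.16 -1.29  0.01] w 0.157 q [-0.42  0.54  0.5   2.21 -0.53  0.51  0.05]
```

View pics/w6.png

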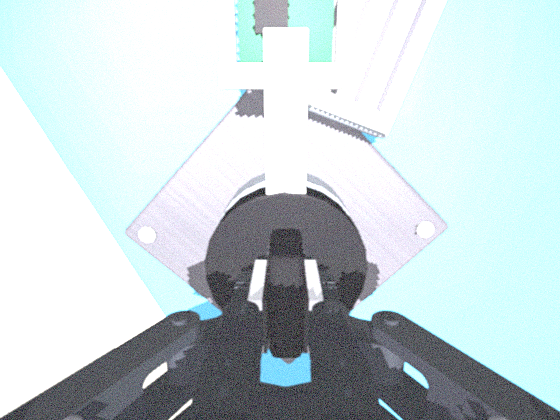

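The arm has turned 47° and the grip is holding. I'll lower until the key rests on the rim.

apply_moves([
  {"x": 0, "y": 0, "z": -1, "yaw": 0, "jaw": 0},
  {"x": 0, "y": 0, "z": -1, "yaw": 0, "jaw": 0},
  {"x": 0, "y": 0, "z": 0, "yaw": 0, "jaw": 0},
])

```text
t: 7.1
tcp_pos: [450.0, -9.4, 73.2]
ee_rot: [0.154, 0.69, -0.153, 0.69]
force: [5.4, 0.0, -9.9]
grip_width: 0.155
```

apply_moves([
  {"x": 0, "y": 0, "z": -0.5, "yaw": 0, "jaw": 0},
  {"x": 0, "y": 0, "z": 0, "yaw": 0, "jaw": 0},
])

```text
t: 7.3
tcp_pos: [450.0, -9.5, 72.9]
ee_rot: [0.154, 0.69, -0.154, 0.69]
force: [4.1, 1.0, -6.4]
grip_width: 0.159
```

apply_moves([
  {"x": 0, "y": 0, "z": -0.5, "yaw": 0, "jaw": 0},
  {"x": 0, "y": 0, "z": 0, "yaw": 0, "jaw": 0},
])

```text
t: 7.5
tcp_pos: [450.0, -9.6, 72.7]
ee_rot: [0.154, 0.69, -0.154, 0.69]
force: [3.0, 0.9, 2.5]
grip_width: 0.155
```

The key is on the rim at TCP z 72.7 with light load. I'll search in small turns and watch for Fz to fall back to spring pull.

apply_moves([
  {"x": 0, "y": 0, "z": 0, "yaw": -1, "jaw": 0},
  {"x": 0, "y": 0, "z": 0, "yaw": -1, "jaw": 0},
  {"x": 0, "y": 0, "z": 0, "yaw": 0, "jaw": 0},
])

```text
t: 7.8
tcp_pos: [449.8, -9.5, 72.6]
ee_rot: [0.167, 0.687, -0.167, 0.687]
force: [1.8, -1.4, 5.8]
grip_width: 0.159
```

```bash
python3 -c "from h import *;st()"
```

```text
7.8 [449.84  -9.55  72.58] yaw -27.25 F [ 1.78 -1.35  5.83] T [ 0.16 -0.68  0.14] w 0.159 q [-0.42  0.55  0.5   2.21 -0.54  0.5   0.03]
```

apply_moves([
  {"x": 0, "y": 0, "z": 0, "yaw": -1, "jaw": 0},
  {"x": 0, "y": 0, "z": 0, "yaw": -1, "jaw": 0},
])

```text
t: 8.0
tcp_pos: [449.8, -9.6, 72.6]
ee_rot: [0.179, 0.684, -0.178, 0.684]
force: [1.1, 1.3, 5.2]
grip_width: 0.156
```

```bash
python3 -c "from h import *;st()"
```

```text
8.0 [449.83  -9.55  72.58] yaw -29.25 F [1.14 1.34 5.15] T [ 0.19 -0.61  0.32] w 0.156 q [-0.43  0.55  0.51  2.21 -0.55  0.51  0.  ]
```

apply_moves([
  {"x": 0, "y": 0, "z": 0.3, "yaw": 0, "jaw": 0},
  {"x": 0, "y": 0, "z": 0, "yaw": -1, "jaw": 0},
])

```text
t: 8.2
tcp_pos: [449.8, -9.5, 72.7]
ee_rot: [0.184, 0.683, -0.184, 0.683]
force: [2.2, -0.1, 0.7]
grip_width: 0.157
```

```bash
python3 -c "from h import *;st()"
```

```text
8.2 [449.85  -9.52  72.66] yaw -30.2 F [ 2.19 -0.1   0.67] T [ 0.15 -0.92  0.26] w 0.157 q [-0.43  0.55  0.52  2.21 -0.56  0.51 -0.01]
```

apply_moves([
  {"x": 0, "y": 0, "z": 0, "yaw": -1, "jaw": 0},
  {"x": 0, "y": 0, "z": 0, "yaw": 0, "jaw": 0},
])

```text
t: 8.4
tcp_pos: [449.9, -9.5, 72.6]
ee_rot: [0.19, 0.681, -0.19, 0.681]
force: [3.0, 1.4, 1.3]
grip_width: 0.153
```

```bash
python3 -c "from h import *;st()"
```

```text
8.4 [449.88  -9.52  72.59] yaw -31.24 F [3.05 1.42 1.34] T [ 0.13 -0.9   0.11] w 0.153 q [-0.44  0.55  0.52  2.21 -0.56  0.51 -0.02]
```

Fine. I'll continue in 1° steps.

apply_moves([
  {"x": 0, "y": 0, "z": 0, "yaw": -1, "jaw": 0},
  {"x": 0, "y": 0, "z": 0, "yaw": 0, "jaw": 0},
])

```text
t: 8.6
tcp_pos: [449.9, -9.5, 72.6]
ee_rot: [0.196, 0.679, -0.196, 0.679]
force: [2.3, 1.4, 0.6]
grip_width: 0.156
```

apply_moves([
  {"x": 0, "y": 0, "z": 0, "yaw": -1, "jaw": 0},
  {"x": 0, "y": 0, "z": 0, "yaw": 0, "jaw": 0},
])

```text
t: 8.8
tcp_pos: [449.9, -9.5, 72.5]
ee_rot: [0.202, 0.678, -0.202, 0.678]
force: [3.2, 0.0, 0.1]
grip_width: 0.155
```

apply_moves([
  {"x": 0, "y": 0, "z": 0, "yaw": -1, "jaw": 0},
  {"x": 0, "y": 0, "z": 0, "yaw": 0, "jaw": 0},
])

```text
t: 9.0
tcp_pos: [449.9, -9.5, 72.5]
ee_rot: [0.208, 0.676, -0.208, 0.676]
force: [4.4, -0.2, -2.2]
grip_width: 0.155
```

```bash
python3 -c "from h import *;st()"
```

```text
9.0 [449.88  -9.49  72.53] yaw -34.24 F [ 4.43 -0.24 -2.19] T [ 0.1  -1.18  0.08] w 0.155 q [-0.45  0.56  0.54  2.21 -0.58  0.51 -0.06]
```

apply_moves([
  {"x": 0, "y": 0, "z": -0.2, "yaw": -1, "jaw": 0},
  {"x": 0, "y": 0, "z": 0, "yaw": 0, "jaw": 0},
])

```text
t: 9.2
tcp_pos: [449.9, -9.5, 72.3]
ee_rot: [0.214, 0.674, -0.214, 0.674]
force: [4.6, 0.1, -2.3]
grip_width: 0.158
```

apply_moves([
  {"x": 0, "y": 0, "z": 0, "yaw": -1, "jaw": 0},
  {"x": 0, "y": 0, "z": 0, "yaw": 0, "jaw": 0},
])

```text
t: 9.4
tcp_pos: [449.9, -9.5, 72.3]
ee_rot: [0.22, 0.672, -0.22, 0.672]
force: [5.3, 0.2, -6.3]
grip_width: 0.154
```

apply_moves([
  {"x": 0, "y": 0, "z": 0, "yaw": -1, "jaw": 0},
  {"x": 0, "y": 0, "z": 0, "yaw": 0, "jaw": 0},
])

```text
t: 9.6
tcp_pos: [450.0, -9.4, 72.1]
ee_rot: [0.226, 0.67, -0.226, 0.67]
force: [6.7, -0.2, -10.3]
grip_width: 0.158
```

```bash
python3 -c "from h import *;st()"
```

```text
9.6 [449.97  -9.43  72.1 ] yaw -37.25 F [  6.69  -0.15 -10.3 ] T [ 0.07 -1.58 -0.08] w 0.158 q [-0.46  0.56  0.55  2.21 -0.6   0.52 -0.09]
```

Fz is back to full spring pull with z sinking, which suggests the notch. I'll test by lowering without turning.

apply_moves([
  {"x": 0, "y": 0, "z": -0.5, "yaw": 0, "jaw": 0},
  {"x": 0, "y": 0, "z": 0, "yaw": 0, "jaw": 0},
])

```text
t: 9.8
tcp_pos: [450.0, -9.4, 71.6]
ee_rot: [0.226, 0.67, -0.226, 0.67]
force: [5.9, 0.1, -9.6]
grip_width: 0.156
```

apply_moves([
  {"x": 0, "y": 0, "z": -0.5, "yaw": 0, "jaw": 0},
  {"x": 0, "y": 0, "z": 0, "yaw": 0, "jaw": 0},
])

```text
t: 10.0
tcp_pos: [450.0, -9.5, 71.1]
ee_rot: [0.226, 0.67, -0.226, 0.67]
force: [6.6, 0.9, -9.4]
grip_width: 0.158
```

```bash
python3 -c "from h import *;st()"
```

```text
10.0 [450.    -9.47  71.08] yaw -37.23 F [ 6.64  0.89 -9.44] T [ 0.05 -1.57 -0.09] w 0.158 q [-0.45  0.56  0.55  2.21 -0.6   0.52 -0.09]
```

It's in the notch: 1.7 mm below the rim and still under spring pull. I'll lower it home.

apply_moves([
  {"x": 0, "y": 0, "z": -1, "yaw": 0, "jaw": 0},
  {"x": 0, "y": 0, "z": -1, "yaw": 0, "jaw": 0},
  {"x": 0, "y": 0, "z": 0, "yaw": 0, "jaw": 0},
])

```text
t: 10.3
tcp_pos: [450.1, -9.5, 69.1]
ee_rot: [0.226, 0.67, -0.226, 0.67]
force: [6.4, 0.2, -8.4]
grip_width: 0.157
```

```bash
python3 -c "from h import *;st()"
```

```text
10.3 [450.06  -9.5   69.1 ] yaw -37.23 F [ 6.43  0.25 -8.42] T [ 0.07 -1.52 -0.12] w 0.157 q [-0.45  0.56  0.54  2.21 -0.6   0.51 -0.09]
```

apply_moves([
  {"x": 0, "y": 0, "z": -1, "yaw": 0, "jaw": 0},
  {"x": 0, "y": 0, "z": -0.5, "yaw": 0, "jaw": 0},
  {"x": 0, "y": 0, "z": 0, "yaw": 0, "jaw": 0},
])

```text
t: 10.6
tcp_pos: [450.1, -9.5, 67.7]
ee_rot: [0.226, 0.67, -0.226, 0.67]
force: [6.6, -0.5, -6.5]
grip_width: 0.153
```

```bash
python3 -c "from h import *;st()"
```

```text
10.6 [450.12  -9.49  67.68] yaw -37.23 F [ 6.62 -0.5  -6.54] T [ 0.1  -1.49 -0.13] w 0.153 q [-0.45  0.57  0.54  2.21 -0.61  0.51 -0.08]
```

apply_moves([
  {"x": 0, "y": 0, "z": -0.5, "yaw": 0, "jaw": 0},
  {"x": 0, "y": 0, "z": 0, "yaw": 0, "jaw": 0.2},
  {"x": 0, "y": 0, "z": 0, "yaw": 0, "jaw": 0.3},
  {"x": 0, "y": 0, "z": 0, "yaw": 0, "jaw": 0.4},
  {"x": 0, "y": 0, "z": 0, "yaw": 0, "jaw": 0.5},
  {"x": 0, "y": 0, "z": 0, "yaw": 0, "jaw": 0.5},
])

```text
t: 11.2
tcp_pos: [449.5, -9.4, 67.4]
ee_rot: [0.225, 0.67, -0.225, 0.67]
force: [0.8, -1.2, -1.5]
grip_width: 0.503
```

```bash
python3 - <<'E'
from h import *
st()
f=env.grab_frame("wrist")
np.save("c7.npy",env.calibration("wrist"),allow_pickle=True)
cv2.imwrite("pics/w7.png",cv2.convertScaleAbs(f,alpha=3,beta=25))
E
```

```text
11.2 [449.55  -9.45  67.4 ] yaw -37.19 F [ 0.83 -1.21 -1.54] T [ 0.01 -0.02 -0.03] w 0.503 q [-0.45  0.57  0.54  2.22 -0.61  0.51 -0.08]
```

View pics/w7.png

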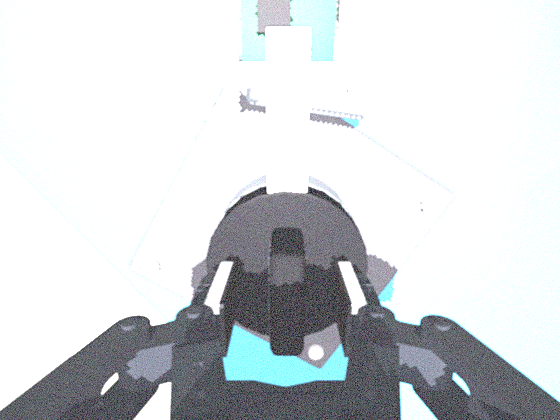

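The jaws are clear of the bar and the contact force has gone. I'll retreat straight up and check with the fixed cameras.

apply_moves([
  {"x": 0, "y": 0, "z": 10, "yaw": 0, "jaw": 0.5},
  {"x": 0, "y": 0, "z": 20, "yaw": 0, "jaw": 0.5},
  {"x": 0, "y": 0, "z": 30, "yaw": 0, "jaw": 0.5},
  {"x": 0, "y": 0, "z": 30, "yaw": 0, "jaw": 0.5},
  {"x": 0, "y": 0, "z": 30, "yaw": 0, "jaw": 0.5},
  {"x": 0, "y": 0, "z": 30, "yaw": 0, "jaw": 0.5},
  {"x": 0, "y": -40, "z": 10, "yaw": 0, "jaw": 0.5},
  {"x": 0, "y": -40, "z": 0, "yaw": 0, "jaw": 0.5},
  {"x": 0, "y": 0, "z": 0, "yaw": 0, "jaw": 0.5},
])

```text
t: 12.15
tcp_pos: [449.2, -94.8, 229.1]
ee_rot: [0.227, 0.668, -0.228, 0.671]
force: [0.4, 1.1, -0.3]
grip_width: 0.498
```

```bash
python3 - <<'E'
from h import *
st()
for n in("side","top","wrist"):
    f=env.grab_frame(n); cv2.imwrite(f"pics/{n}8.png",f)
    if n=="wrist": cv2.imwrite("pics/w8.png",cv2.convertScaleAbs(f,alpha=2.2,beta=15))
a=cv2.imread("pics/side8.png")[150:270,200:330]; b=cv2.imread("pics/side0.png")[150:270,200:330]
a=cv2.convertScaleAbs(np.hstack([b,a]),alpha=2.2,beta=15)
cv2.imwrite("pics/side8c.png",cv2.resize(a,None,fx=3,fy=4.0,interpolation=cv2.INTER_CUBIC))
E
```

```text
12.15 [449.22 -94.76 229.1 ] yaw -37.58 F [ 0.42  1.1  -0.27] T [-0.04  0.02 -0.  ] w 0.498 q [-0.5   0.35  0.83  2.   -0.32  0.92 -0.16]
```

View pics/side8c.png

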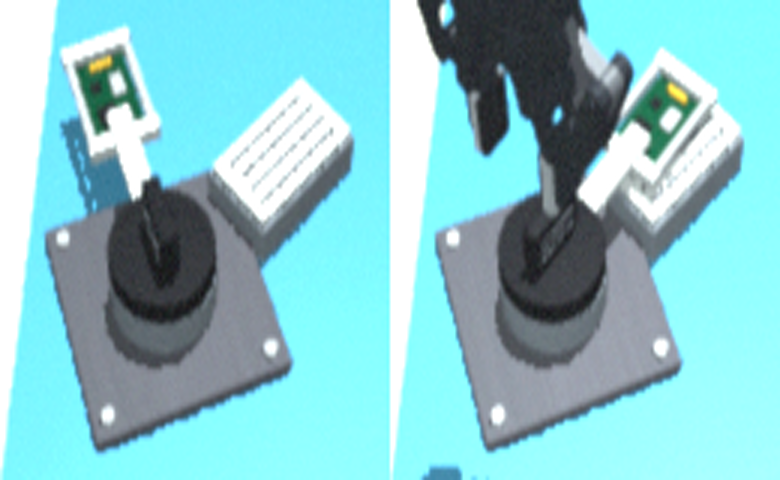

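View pics/top8.png

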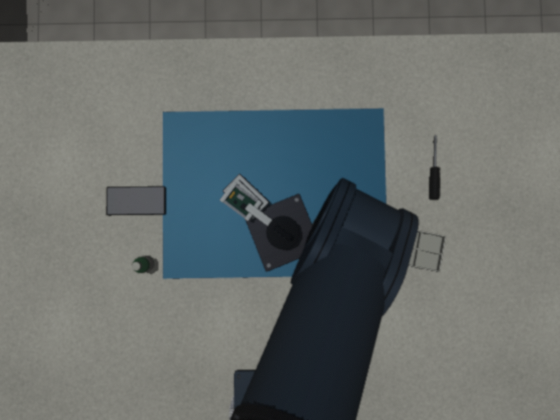

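View pics/w8.png

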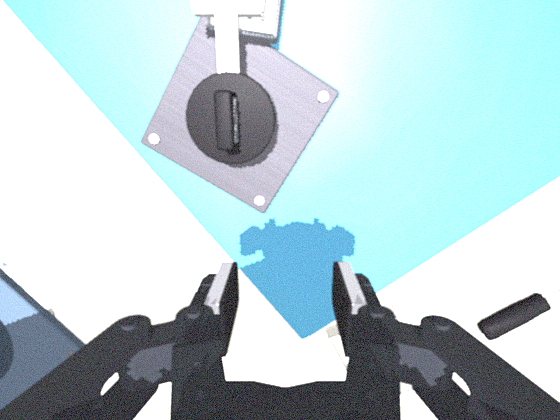

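```bash
python3 - <<'E'
import cv2,numpy as np
a=cv2.imread("pics/side0.png",0).astype(float);b=cv2.imread("pics/side8.png",0).astype(float)
for x0,x1 in((248,262),(262,270),(240,248)):
    print(x0,[int(v) for v in a[218:242,x0:x1].mean(1)],'\n   ',[int(v) for v in b[218:242,x0:x1].mean(1)])
E
```

```text
248 [11, 12, 14, 16, 18, 20, 20, 17, 11, 7, 6, 11, 24, 36, 39, 40, 39, 39, 39, 35, 30, 28, 31, 42] 
    [20, 22, 23, 23, 23, 23, 23, 20, 13, 8, 8, 13, 29, 42, 46, 46, 45, 46, 45, 41, 35, 33, 37, 48]
262 [18, 17, 16, 15, 15, 16, 17, 17, 21, 26, 32, 36, 38, 37, 40, 41, 43, 44, 45, 49, 54, 56, 57, 57] 
    [23, 21, 20, 19, 18, 19, 18, 21, 24, 31, 38, 42, 43, 43, 46, 48, 49, 51, 53, 56, 62, 65, 66, 66]
240 [18, 18, 18, 18, 17, 13, 13, 10, 11, 17, 23, 31, 36, 37, 38, 37, 34, 32, 28, 26, 28, 33, 42, 52] 
    [15, 15, 17, 21, 21, 18, 15, 14, 16, 21, 28, 37, 43, 44, 44, 42, 40, 37, 34, 32, 31, 37, 49, 60]
```

The hub's edge rows match the parked image to well under 1 px, where a 6 mm lift would show about 1.5 px. So the knob is home, the board is over the heater, and the bystanders that can be seen haven't moved.

```bash
python3 -c "
from station import env
print(env.close_job())"
```

```text
the job is handed in; nothing more can be done
None
```

The knob is home in the work notch with the board over the preheater plate. I let go of it, backed the gripper away and handed the job in at about 12.3 s.

- **Lift:** I gripped the bar at its centre and pulled the knob straight up about 8.8 mm. The pull was about 12 N, as the spring should give, and it stayed short of the lift stop.
- **Turn and search:** I turned it 47° clockwise while lifted, lowered it lightly onto the rim, then searched in 1° steps. It dropped at about 59° from where it was parked. I followed it down to within about 1 mm of home and opened the jaws so the spring seated it.
- **Forces:** The tool's pull or push on the knob stayed within about 12 N in the readings. Pressing on the rim, the key carried at most about 16 N by my estimate, including the spring.

**Last checks:**
- **Contact:** After release the force and torque on the tool were about zero.
- **Home height:** In the side camera the hub's edge is at the same height as when parked. Still sitting on the rim would have shown as about 1.5 px, and I saw no shift.
- **Board:** It lies over the heater in the side and top pictures.
- **Bystanders:** The phone, flux bottle and screwdriver are where they were. The tray was partly hidden by the arm in the last top view, but its visible part looked unchanged.

**Disagreements:** Early estimates of the turning axis differed by 4 to 9 mm in y between the fixed cameras and the wrist camera. I used the wrist view relative to the finger pads, and the low side forces while turning bore that out. The first move calls were refused for missing keys and moved nothing.

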